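# Teach the code reader a specimen jar's label

## Robot

A 7-joint arm with a two-finger parallel gripper is mounted at the origin on the work surface. World frame = base frame: x ahead of the robot, y to its left, z up, the work surface at z = 0. Lengths are in m, angles in rad, forces in N, time in s.
With the tool pointing down it reaches from about 0.35 to 0.9 m from the base axis. Payload 19.9 kg.
Tool frame: the origin (TCP) lies midway between the tips of the shut fingers; the grasp point (between the pads) lies 19 mm behind it; z points along the fingers, y is the line along which they close (so a half turn about z gives the same grasp; the last joint's range is limited). The gripper opens to 85 mm and grips with 20 to 120 N. Pads are 22 mm wide; open, the fingers measure 114 mm over their backs; the gripper's body (76 mm by 85 mm) begins 54 mm behind the grasp point. The pads swing forward as they close: fully open they stand 13 mm farther back than shut.
Start: joints at [1.157, 0.417, -0.01, 1.614, 0.005, 1.111, -0.053], TCP at [0.227, -0.582, 0.195] pointing down, gripper open.
Joint ranges: [-2.81, 2.81], [-0.39, 2.02], [-1.27, 1.25], [0.06, 2.57], [-1.19, 4.33], [0.19, 2], [-2.82, 2.82]. Speed limits (rad/s): [1.89, 1.89, 2.39, 2.39, 3.01, 3.01, 3.01].

## Interface

Orientations are given as a unit quaternion [x, y, z, w].
In Python, from workcell import env, eyes, job_done gives the robot as it stands. The module is installed in compiled form; this text tells all that it offers.
- The arm moves only by the tool play_rows, never from a script. Its arguments are lists of equal length, an entry for each row: "slide": the shift along the tool's x, y, z in m, a list of three; "delta_rot": the turn, a rotation vector about the tool's x, y, z in rad, a list of three; "jaw": the opening, from 0 (shut) to 1 (fully open). In form: {"slide": [[dx, dy, dz], ...], "delta_rot": [[ax, ay, az], ...], "jaw": [jaw, ...]}. A call has 1 to 5 rows; each row shifts and turns the commanded pose from where the row before left it, along the tool's axes as they then stand; what a row does not reach is not made up. A row lasts 1/8 s, in which the tool goes at most 62.5 mm and 10.7 degrees, less where a joint would pass 70% of its speed; a pose out of reach is approached as far as the arm can. A call is refused whole if a number of a shift passes 0.0625 or a number of a turn 0.188, either way. A call with a gripper value outside its range is refused whole. The fingers move at their own pace and stop on an object; "grip_force" is the grip in N (left out, the last holds). Time passes only in rows, so rows that do not move let the fingers close. It gives the time, the measured TCP pose, the force, the opening and the grip force at its end, in the units of the state.
- env.read_state(): the state, without advancing time (a new reading comes with each control period).
- eyes.camera(name): name is "scene" or "top" or "wrist"; returns the picture (384x512x3 uint8, blue, green, red); there is no depth.
- eyes.camera_params(name): a dict with "fx", "fy", "cx", "cy" (pixels), "D" ([k1, k2, p1, p2, k3] as OpenCV has them; the pictures are not rectified), "xyz" and "attitude" of the camera in the world. Camera axes: x right, y up, looking along -z (the intrinsics and any distortion apply to the point x, -y, -z); pixel columns grow to the right and rows downward; lengths in m; the calibration is good to about 2 mm. A picture is of the moment at which its call begins: read the wrist's pose just before it. camera_params takes no time and is no camera call; for the wrist camera it gives the pose at the moment of the call.
- job_done(): hands the job in; it is judged then, once.
The state is a dict: "clock": time; "joints": joint angles; "joint_velocities": joint speeds; "tau": joint torques, N m; "eef_pos": TCP position; "tcp_rot": TCP orientation; "force": force on the tool from outside, world axes, zero at the start; "ft_torque": the same for the moment, N m; "gripper_width": finger opening in m; "grasp_force": force on a finger pad.
Only numpy, scipy, OpenCV 4.12 (cv2) and the standard library are available. Lean on these libraries where they do the work, as an engineer would, in place of code of your own. Each camera call takes 0.05 s, during which the arm holds its last target. There are 200 camera calls.

## Task

Teach the bench code reader the label of the jar standing in its rest: first turn the jar in the rest so that its bar-code label squarely faces the reader's window, then take the blunt probe (the tool with the thin straight shaft) from the instrument rack, reach its tip down through the small round aperture in the reader's top cover and press the recessed button fully down without forcing it. The reader learns only while the button is held: finish with the probe in the gripper, still holding the button down, and leave the jar in its rest with its label facing the window. Leave the spatula and the other things on the bench where they are.

Things in the scene. Friction and masses are not known exactly. Their poses are not given: they have to be found in the camera images.
- reader: Bench code reader, fixed. Origin: centre of its base's underside; z up, y along its length. Pale green base plate 100 x 210 mm (x, y), 12 mm thick. At the -y end an ivory housing, 90 x 80 mm, centred at y = -60 mm, flat top 107 mm above the bench. Its window, in the housing's +y face, looks along +y at the jar, which stands at the +y end.
- rest (a point): Centre of the jar's rest on the reader's base (x = 0, y = +60 mm, 12 mm above the bench): a black plate 70 mm square whose top is 18 mm above the bench, with a round hole of 45 mm in which the jar stands on the base.
- window (a point): Centre of the reader's dark window, 52 mm above the bench, 78 mm from the axis of the rest. Same axes as the reader: +y points out of the window towards the jar.
- aperture (a point): Centre of the mouth of the round aperture in the flat top of the reader's housing, 107 mm above the bench: a straight vertical hole of 12 mm diameter with a grey trim ring. The recessed button's top lies 20 mm below this point, on the same axis.
- teach_button (a joint): The recessed spring button at the bottom of the aperture (black, 10 mm diameter, moves straight down): 0 m is up, 0.005 m is fully down. It begins to move at 2 N, is fully down at 4 N and springs back up when released. Below its stop it is rigid.
- button_top (a point): Centre of the button's flat top; moves with the button.
- jar: Loose specimen jar, upright in the rest, 0.1 to 0.2 kg: brown, 42 mm diameter; black cap 45 mm wide, 72 to 92 mm above its foot (does not unscrew). Origin: centre of underside; z up; +x points out through the middle of its white label. It turns freely in the rest, 1.5 mm play all round. It starts 50 to 180 degrees away from facing, either way.
- label (a point): Centre of the white bar-code label on the jar's side, 40 mm above its foot; the label wraps about 50 degrees either side. A 12 mm wide white paper seal runs from the label up the cap's side and over its top to the middle, so the label's side can be told from above.
- label_sight (a point): Where the label looks: the point straight out from the label's middle (jar's +x), 78 mm from the jar's axis and 40 mm above its foot. With the jar in the rest and the label squarely facing, it coincides with the centre of the window.
- rack: Fixed bare-metal instrument rack: plate 160 x 60 mm (x, y), 8 mm thick, its top 93 mm above the bench, on four thin posts over a foot plate, with three 16 mm holes along its x at -50, 0, +50 mm. Probe and spatula hang in the outer two (either way round), the middle one is empty. Origin: centre of its underside; z up.
- probe: Blunt steel probe, 140 mm long, 0.05 kg, hanging upright in the rack by its 22 mm collar. Origin: centre of the collar's underside (on the rack's plate); z up. Above it a SQUARE handle 12 x 12 mm (flats face its x and y, as the rack's) from 4 to 62 mm, dark grooves; below, a 13 mm boss 6 mm long, then a round shaft 5 mm thick to the ball tip. Lift it straight up 80 mm to clear the rack.
- probe_grip (a point): A good place to grip the probe: the middle of its square handle, 33 mm above the probe's origin.
- probe_tip (a point): The very tip of the probe, on its axis, 77.5 mm below the probe's origin.
- spatula: The other tool in the rack: steel, the same collar, but a ROUND handle 13 mm in diameter with a knob on top (70 mm above its origin) and a flat blade 13.5 mm wide below, too wide for the aperture. Leave it hanging. Origin: centre of its collar's underside.
- petri_dish: Open clear dish of small wooden sticks, 90 mm diameter, 15 mm high. Origin: centre of its underside. Leave alone.
- slide_box: Closed blue box for slides, 87 by 102 mm, 33 mm high. Origin: centre of its underside. Leave alone.
- dropper_bottle: Brown dropper bottle, 36 mm diameter, 96 mm high. Origin: centre of its underside. Leave alone.
Mind the look-alikes: they are no part of the job. What is shaped like the probe but green or purple is not meant.

How it is judged:
By the outcome, as a careful person would: the job done as asked, in the order asked, and still so for the second after the job is handed in, while the arm keeps its last pose, push and grip.
It also fails if it takes over 67 s, if anything falls off the work surface, if the arm or the gripper's body presses on something with over 40 N, if the wrist force passes 120 N, or if a joint passes its speed limit or range.

## Working session

There is one attempt and no reset: what is moved stays moved. The work goes in short steps, Python scripts to look and compute and a tool call to move; the robot and the scene stay as the last step left them, time stands still between calls to the robot, and variables do not carry over. Pictures are saved under pics/ and viewed, at most 10 in all, crops included, and the job is handed in when it is done.

Besides the shell and the picture viewer there is one more tool, called after ">>>" in YAML: its name, and indented under it one key for each argument. play_rows: Moves the arm, as the interface text tells. Its arguments: {"type":"object","properties":{"slide":{"type":"array"},"delta_rot":{"type":"array"},"jaw":{"type":"array"},"grip_force":{"type":"number"}},"required":["slide","delta_rot","jaw"]}

```bash
mkdir -p pics; cat > h.py <<'E'
import numpy as np, cv2
from scipy.spatial.transform import Rotation as R
from workcell import env, eyes, job_done
def shot(n,fn):
    p=eyes.camera_params(n); im=eyes.camera(n); cv2.imwrite('pics/'+fn+'.png',im); return im,p
def ray(p,uv):
    K=np.array([[p['fx'],0,p['cx']],[0,p['fy'],p['cy']],[0,0,1]])
    q=cv2.undistortPoints(np.array(uv,float).reshape(-1,1,2),K,np.array(p['D'],float)).reshape(-1,2)
    d=np.c_[q[:,0],-q[:,1],-np.ones(len(q))]
    return np.array(p['xyz']),R.from_quat(p['attitude']).apply(d)
def onz(p,uv,z):
    o,d=ray(p,uv); return o+d*((z-o[2])/d[:,2])[:,None]
def proj(p,X):
    K=np.array([[p['fx'],0,p['cx']],[0,p['fy'],p['cy']],[0,0,1]])
    c=R.from_quat(p['attitude']).inv().apply(np.atleast_2d(X)-np.array(p['xyz']))*[1,-1,-1]
    return cv2.projectPoints(c,np.zeros(3),np.zeros(3),K,np.array(p['D'],float))[0].reshape(-1,2)
E
python3 - <<'E'
from h import *
s=env.read_state();print({k:np.round(v,3) for k,v in s.items()})
for n in('top','scene'):
    im,p=shot(n,n+'0');print(n,p)
print(eyes.camera_params('wrist'))
E
```

```text
{'clock': np.float64(0.0), 'joints': array([ 1.157,  0.418, -0.01 ,  1.614,  0.005,  1.111, -0.053]), 'joint_velocities': array([-0.   ,  0.   , -0.   , -0.001,  0.   ,  0.   , -0.   ]), 'tau': array([-0.0000e+00, -8.6444e+01,  6.7900e-01, -4.3490e+01,  1.9000e-02,
        8.0000e-03,  0.0000e+00]), 'eef_pos': array([ 0.227, -0.582,  0.195]), 'tcp_rot': array([ 0.983,  0.185, -0.   , -0.001]), 'force': array([ 0.054,  0.065, -0.757]), 'ft_torque': array([ 0.026,  0.023, -0.065]), 'grasp_force': np.float64(0.0), 'gripper_width': np.float64(0.085)}
top {'fx': 453.8931841628124, 'fy': 453.8931841628124, 'cx': 256.38039015678805, 'cy': 189.44010837111327, 'D': array([-0.10027171,  0.        ,  0.        ,  0.        ,  0.        ]), 'xyz': array([0.34636504, 0.00657706, 1.46501205]), 'attitude': array([ 0.05172763, -0.0481608 , -0.69623501,  0.71432597])}
scene {'fx': 366.32748028249307, 'fy': 366.32748028249307, 'cx': 255.5231972893309, 'cy': 193.68526513544595, 'D': array([-0.05042762,  0.        ,  0.        ,  0.        ,  0.        ]), 'xyz': array([ 1.13350966, -0.08426611,  0.72055712]), 'attitude': array([0.28298876, 0.23983804, 0.60696994, 0.70283893])}
{'fx': 300.8239199068289, 'fy': 300.8239199068289, 'cx': 256.23697784558414, 'cy': 188.95383656624094, 'D': array([-0.08200498,  0.        ,  0.        ,  0.        ,  0.        ]), 'xyz': array([ 0.30177962, -0.55293189,  0.37448412]), 'attitude': array([-0.13258573,  0.09060277, -0.55700475,  0.8148361 ])}
```

View pics/top0.png

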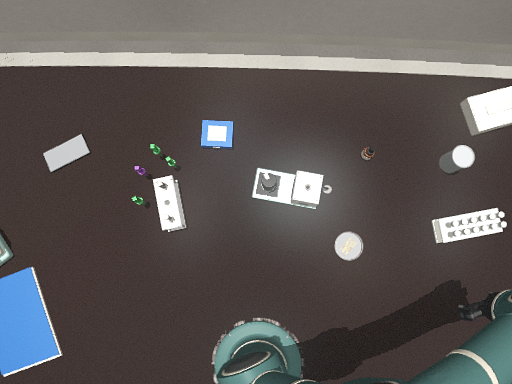

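View pics/scene0.png

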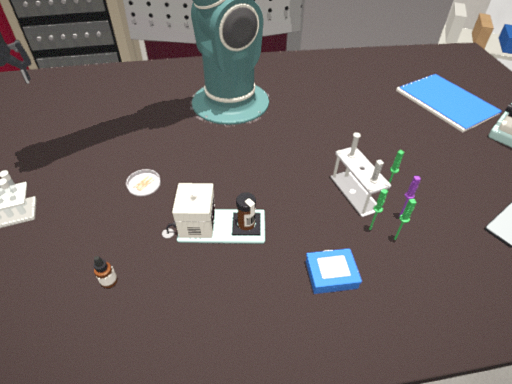

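```bash
python3 - <<'E'
from h import *
t=cv2.imread('pics/top0.png');s=cv2.imread('pics/scene0.png')
a=cv2.resize(t[135:245,120:340],None,fx=3.6,fy=3.6,interpolation=cv2.INTER_CUBIC)[:300*2]
b=cv2.resize(s[120:250,320:430],(330,390),interpolation=cv2.INTER_CUBIC)
c=cv2.resize(s[170:250,160:280],(460,307),interpolation=cv2.INTER_CUBIC)
cv2.imwrite('pics/topc.png',a)
o=np.zeros((390,800,3),np.uint8);o[:,:330]=b;o[:307,335:795]=c;cv2.imwrite('pics/scc.png',o)
E
```

```text
(no output)
```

View pics/topc.png

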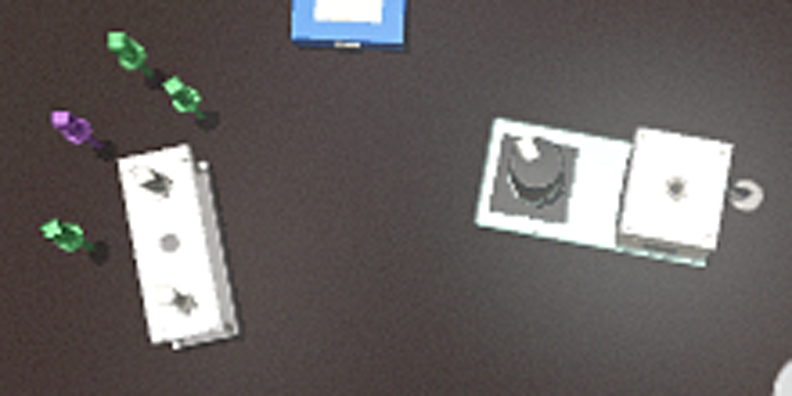

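View pics/scc.png

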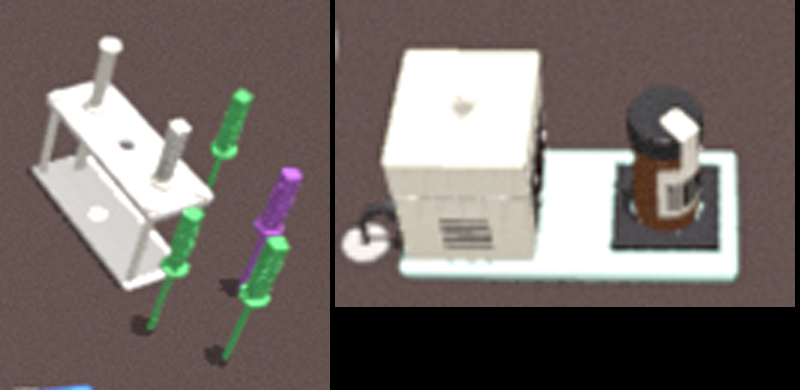

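The top view shows the rack at crop (180,245), with the spatula (smooth, knobbed) at (180,300) and the probe (square, grooved) at (155,182). The jar's cap is at (537,165) with its seal pointing up and left, and the aperture is at (676,188). I'll measure these roughly from picked pixels.

```bash
python3 - <<'E'
from h import *
p=eyes.camera_params('top')
f=lambda u:np.array(u,float)/3.6+[120,135]
for n,u,z in [('aperture',[[676,188]],.107),('house corners',[[637,128],[732,145],[713,248],[620,235]],.107),('rest corners',[[505,133],[580,148],[568,224],[490,212]],.018),('cap',[[537,165]],.104),('seal',[[527,147]],.104),('rackmid',[[170,243]],.093),('rack',[[117,158],[187,145],[223,330],[153,343]],.093),('probe collar',[[158,184]],.095),('spat',[[183,302]],.095),('decoy top',[[185,97],[118,40],[60,120],[50,232]],.1)]:
    print(n,np.round(onz(p,f(u),z)[:,:2],3).tolist())
# scene
p=eyes.camera_params('scene')
g=lambda u:np.array(u,float)/3+[320,120]
print('probe top scene',onz(p,g([[180,125]]),.155),'spat top',onz(p,g([[111,44]]),.163),'mid hole',onz(p,g([[127,145]]),.093),'decoys top',onz(p,g([[243,93],[291,173],[195,213],[278,243]]),.14))
g=lambda u:np.array(u,float)/3.833+[160,170]
print('ap',onz(p,g([[462-335,106]]),.107))
E
```

```text
aperture [[0.55, -0.139]]
house corners [[0.601, -0.106], [0.588, -0.186], [0.5, -0.171], [0.509, -0.093]]
rest corners [[0.61, 0.005], [0.598, -0.062], [0.529, -0.053], [0.538, 0.017]]
cap [[0.567, -0.022]]
seal [[0.583, -0.013]]
rackmid [[0.494, 0.287]]
rack [[0.566, 0.337], [0.579, 0.277], [0.422, 0.239], [0.409, 0.297]]
probe collar [[0.544, 0.3]]
spat [[0.444, 0.273]]
decoy top [[0.619, 0.28], [0.668, 0.341], [0.597, 0.387], [0.5, 0.389]]
probe top scene [[0.54137161 0.30347822 0.155     ]] spat top [[0.44447325 0.27931844 0.163     ]] mid hole [[0.49466721 0.29083961 0.093     ]] decoys top [[0.49462727 0.38196918 0.14      ]
 [0.59082599 0.37880178 0.14      ]
 [0.62106048 0.28731461 0.14      ]
 [0.65855187 0.33610139 0.14      ]]
ap [[ 0.54941122 -0.13710299  0.107     ]]
```

```bash
cat >> h.py <<'E'
def down(yaw):
    c,s=np.cos(np.radians(yaw)),np.sin(np.radians(yaw)); return R.from_matrix(np.array([[c,s,0],[s,-c,0],[0,0,-1]]))
def now():
    s=env.read_state(); r=R.from_quat(s['tcp_rot']); x=r.as_matrix()[:,0]
    return s,np.array(s['eef_pos']),r,np.degrees(np.arctan2(x[1],x[0]))
def wrist_at(pos,yaw):
    s,t,r,y=now(); p=dict(eyes.camera_params('wrist'))
    d=down(yaw); p['xyz']=np.array(pos)+d.apply(r.inv().apply(np.array(p['xyz'])-t)); p['attitude']=(d*r.inv()*R.from_quat(p['attitude'])).as_quat(); return p
def plan(pos,yaw,n,start=None):
    """rows along a straight line with even turning, tool pointing down"""
    s,t,r,y=now()
    if start is not None: t,y=np.array(start[:3]),start[3]; r=down(y)
    d=(yaw-y+180)%360-180; ex=d
    out=[]; cp,cr=t.copy(),r
    for k in range(1,n+1):
        g=t+(np.array(pos)-t)*k/n; gr=down(y+d*k/n)
        sl=np.round(cr.inv().apply(g-cp),4); ro=np.round((cr.inv()*gr).as_rotvec(),3)
        out.append((sl.tolist(),ro.tolist())); cp=cp+cr.apply(sl); cr=cr*R.from_rotvec(ro)
    for i in range(0,n,5): print([o[0] for o in out[i:i+5]],[o[1] for o in out[i:i+5]])
E
python3 - <<'E'
from h import *
s,t,r,y=now();p=eyes.camera_params('wrist');print('yaw',y,'cam in tool',r.inv().apply(p['xyz']-t))
for pos in[(.567,-.022,.22),(.56,-.07,.25)]:
  q=wrist_at(pos,110);print(np.round(proj(q,[[.55,-.139,.107],[.567,-.022,.104],[.601,-.106,.107],[.5,-.171,.107],[.588,-.186,.107],[.61,.005,.018]])).tolist())
plan((.56,-.07,.25),110,14)
E
```

```text
yaw 21.302491953483486 cam in tool [ 8.02786033e-02 -6.15734885e-05 -1.79576871e-01]
[[206.0, 262.0], [256.0, 172.0], [259.0, 252.0], [157.0, 271.0], [226.0, 303.0], [295.0, 146.0]]
[[228.0, 217.0], [277.0, 126.0], [279.0, 206.0], [179.0, 226.0], [245.0, 259.0], [310.0, 110.0]]
[[0.0355, -0.0254, -0.0039], [0.038, -0.0214, -0.0039], [0.0402, -0.017, -0.004], [0.0418, -0.0125, -0.0039], [0.0429, -0.0078, -0.0039]] [[-0.001, 0.0, -0.111], [-0.0, -0.0, -0.11], [-0.0, -0.0, -0.111], [-0.0, -0.0, -0.11], [-0.0, -0.0, -0.111]]
[[0.0435, -0.0031, -0.004], [0.0436, 0.0018, -0.0039], [0.0431, 0.0066, -0.0039], [0.0422, 0.0114, -0.004], [0.0406, 0.0158, -0.0039]] [[-0.0, -0.0, -0.11], [-0.0, -0.0, -0.111], [-0.0, -0.0, -0.111], [-0.0, -0.0, -0.11], [-0.0, -0.0, -0.111]]
[[0.0386, 0.0203, -0.0039], [0.0362, 0.0244, -0.004], [0.0332, 0.0283, -0.0039], [0.0299, 0.0317, -0.0039]] [[-0.0, -0.0, -0.11], [-0.0, -0.0, -0.111], [-0.0, -0.0, -0.11], [-0.0, -0.0, -0.111]]
```

>>> play_rows:
  slide:
    - [0.0355,-0.0255,-0.004]
    - [0.038,-0.0215,-0.004]
    - [0.04,-0.017,-0.004]
    - [0.042,-0.0125,-0.004]
    - [0.043,-0.008,-0.004]
  delta_rot:
    - [0,0,-0.11]
    - [0,0,-0.11]
    - [0,0,-0.11]
    - [0,0,-0.11]
    - [0,0,-0.11]
  jaw: [1,1,1,1,1]

```text
clock: 0.72
eef_pos: [0.3466, -0.3978, 0.2154]
tcp_rot: [0.895, 0.446, -0.0, -0.0]
force: [-0.0, -0.4, 0.0]
gripper_width: 0.0854
grasp_force: 0.0
```

>>> play_rows:
  slide:
    - [0.0435,-0.003,-0.004]
    - [0.0435,0.002,-0.004]
    - [0.043,0.0065,-0.004]
    - [0.042,0.0115,-0.004]
    - [0.0405,0.016,-0.004]
  delta_rot:
    - [0,0,-0.11]
    - [0,0,-0.11]
    - [0,0,-0.11]
    - [0,0,-0.11]
    - [0,0,-0.11]
  jaw: [1,1,1,1,1]

```text
clock: 1.35
eef_pos: [0.4664, -0.2162, 0.2355]
tcp_rot: [0.74, 0.673, -0.0, -0.0]
force: [0.8, -0.9, -0.4]
gripper_width: 0.0855
grasp_force: 0.0
```

>>> play_rows:
  slide:
    - [0.0385,0.0205,-0.004]
    - [0.036,0.0245,-0.004]
    - [0.033,0.0285,-0.004]
    - [0.03,0.0315,-0.004]
    - [0,0,0]
  delta_rot:
    - [0,0,-0.11]
    - [0,0,-0.11]
    - [0,0,-0.11]
    - [0,0,-0.11]
    - [0,0,0]
  jaw: [1,1,1,1,1]

```text
clock: 1.98
eef_pos: [0.5634, -0.0689, 0.2513]
tcp_rot: [0.574, 0.819, 0.001, -0.0]
force: [0.2, -0.9, -0.1]
gripper_width: 0.0854
grasp_force: 0.0
```

```bash
python3 - <<'E'
from h import *
s,t,r,y=now();print(s['clock'],t,y,r.as_matrix()[:,2],s['joints'],s['force'])
im,p=shot('wrist','w1');print(repr(p['xyz']),repr(p['attitude']))
a=im[90:300,150:360];cv2.imwrite('pics/w1c.png',cv2.resize(a,(600,600),interpolation=cv2.INTER_CUBIC))
E
```

```text
1.975 [ 0.56336325 -0.06894849  0.25131989] 109.88912986390777 [ 4.11248924e-05  1.58867556e-03 -9.99998737e-01] [ 0.52560932  0.31258026 -0.56667154  1.6779266   0.17616758  1.20267202
  0.26436059] [ 0.19803425 -0.85199933 -0.05948378]
array([0.53442334, 0.00705791, 0.43102654]) array([-0.15797621, -0.0280668 ,  0.17025859,  0.97224883])
```

View pics/w1c.png

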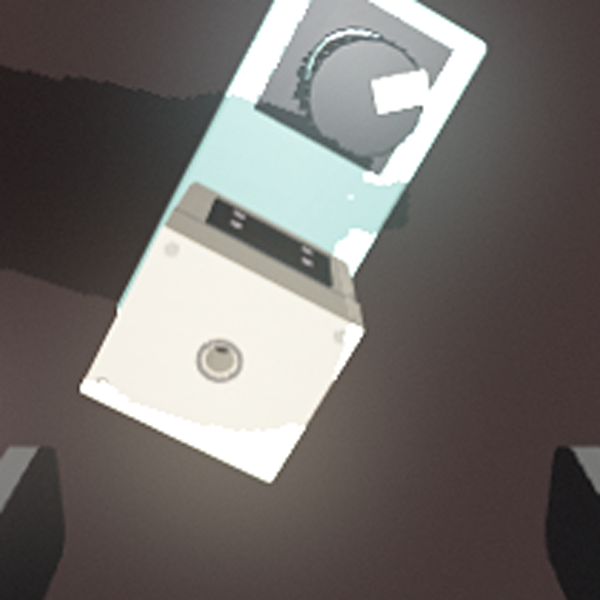

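The wrist picture shows the jar's cap at about crop (367,98), with its seal pointing right to (427,85). The aperture ring is at (219,360). The base's long left edge runs from (275,0) to (118,305).

```bash
cat > m1.py <<'E'
from h import *
im=cv2.imread('pics/w1.png')
p=eyes.camera_params('wrist'); p['xyz']=np.array([0.53442334, 0.00705791, 0.43102654]); p['attitude']=np.array([-0.15797621, -0.0280668 ,  0.17025859,  0.97224883])
f=lambda u:np.array(u,float)*.35+[149.8,89.8]
ap=onz(p,f([[219,360]]),.107)[0]; print('ap',ap)
e=onz(p,f([[275,0],[118,305]]),.012); d=e[0]-e[1]; print('base edge yaw',np.degrees(np.arctan2(d[1],d[0])))
hc=onz(p,f([[80,388],[270,482],[363,330]]),.107); d=hc[2]-hc[1]; d2=hc[0]-hc[1]; print('house',hc[:,:2],np.degrees(np.arctan2(d[1],d[0])),np.degrees(np.arctan2(d2[1],d2[0])),np.linalg.norm(d),np.linalg.norm(d2))
g=cv2.cvtColor(im,cv2.COLOR_BGR2GRAY); m=(g>190).astype(np.uint8); m[:, :278]=0; m[:, 302:]=0; m[:112]=0; m[132:]=0
n,l,s,c=cv2.connectedComponentsWithStats(m)
i=l[int(89.8+90*.35)+0,int(149.8+400*.35)]; ys,xs=np.where(l==i); print('seal area',len(xs))
b=cv2.boxPoints(cv2.minAreaRect(np.c_[xs,ys].astype(np.float32))); w=onz(p,b,.104)[:,:2]; print(w)
E
python3 m1.py; python3 - <<'E'
exec(open('m1.py').read().replace('print','(lambda *a:0)'))
# cap circle: boundary picks in crop
pk=[[312,80],[310,110],[318,130],[345,155],[378,158],[410,135],[400,52],[345,42],[320,60]]
w=onz(p,f(pk),.104)[:,:2]
A=np.c_[2*w,np.ones(len(w))];q=np.linalg.lstsq(A,(w**2).sum(1),rcond=None)[0]
print('cap',q[:2],'r',np.sqrt(q[2]+q[0]**2+q[1]**2))
s=np.c_[xs,ys];ws=onz(p,s,.104)[:,:2];m=ws.mean(0)-q[:2];print('seal mean dir',np.degrees(np.arctan2(m[1],m[0])),np.linalg.norm(m))
u,sv,v=np.linalg.svd(ws-ws.mean(0));print('pca',np.degrees(np.arctan2(v[0,1],v[0,0])),sv)
r=onz(p,f([[455,50],[378,175],[255,106]]),.018);print('rest',r[:,:2], (r[0]+r[2])/2)
E
```

```text
ap [ 0.54988303 -0.13767663  0.107     ]
base edge yaw 81.05697491620327
house [[ 0.49915912 -0.16968993]
 [ 0.58838304 -0.18490478]
 [ 0.60066316 -0.10527025]] 81.2336978464939 170.3227546802977 0.08057580836383352 0.09051187180960835
seal area 278
[[ 5.66986794e-01 -7.92011158e-03]
 [ 5.88017404e-01 -2.08695407e-04]
 [ 5.94866310e-01 -1.69356784e-02]
 [ 5.73494129e-01 -2.47462854e-02]]
cap [ 0.56894291 -0.01917464] r 0.021978095433100937
seal mean dir 30.338643509805422 0.014399334777737461
pca -165.1979737590711 [0.10973345 0.07251735]
rest [[ 0.60892145  0.00979395]
 [ 0.59656079 -0.05801297]
 [ 0.52942162 -0.04686377]] [ 0.56917153 -0.01853491  0.018     ]
```

```bash
python3 - <<'E'
from h import *
exec(open('m1.py').read().split('g=cv2')[0].replace('print','(lambda *a:0)'))
w=onz(p,f([[375.5,97.5],[427.5,85]]),.104);d=w[1]-w[0];print('seal dir',np.degrees(np.arctan2(d[1],d[0])),w[:,:2])
plan((.569,-.0192,.14),110,4); plan((.569,-.0192,.072),110,3,(.569,-.0192,.14,110))
E
```

```text
seal dir 33.539804516169795 [[ 0.57199788 -0.01723328]
 [ 0.58864089 -0.00620088]]
[[0.0116, 0.0059, 0.0278], [0.0117, 0.0059, 0.0277], [0.0117, 0.0059, 0.0278], [0.0116, 0.0059, 0.0278]] [[-0.0, -0.001, -0.001], [-0.0, 0.0, -0.002], [-0.0, 0.0, -0.001], [-0.0, 0.0, -0.002]]
[[0.0, 0.0, 0.0227], [0.0, 0.0, 0.0226], [0.0, 0.0, 0.0227]] [[0.0, 0.0, 0.0], [0.0, 0.0, 0.0], [0.0, 0.0, 0.0]]
```

>>> play_rows:
  slide:
    - [0.0115,0.006,0.028]
    - [0.0115,0.006,0.028]
    - [0.0115,0.006,0.028]
    - [0.0115,0.006,0.028]
    - [0,0,0.015]
  delta_rot:
    - [0,0,0]
    - [0,0,0]
    - [0,0,0]
    - [0,0,0]
    - [0,0,0]
  jaw: [1,1,1,1,1]

```text
clock: 2.65
eef_pos: [0.5688, -0.0212, 0.1231]
tcp_rot: [0.577, 0.817, -0.0, -0.001]
force: [0.1, -1.2, 0.5]
gripper_width: 0.0852
grasp_force: 0.0
```

>>> play_rows:
  slide:
    - [0,0,0.02]
    - [0,0,0.02]
    - [0,0,0.012]
    - [0,0,0]
    - [0,0,0]
  delta_rot:
    - [0,0,0]
    - [0,0,0]
    - [0,0,0]
    - [0,0,0]
    - [0,0,0]
  jaw: [1,1,1,1,1]

```text
clock: 3.28
eef_pos: [0.57, -0.0209, 0.073]
tcp_rot: [0.577, 0.817, 0.0, 0.0]
force: [-0.3, -0.2, 0.2]
gripper_width: 0.0854
grasp_force: 0.0
```

>>> play_rows:
  slide:
    - [0.002,0,0]
    - [0,0,0]
    - [0,0,0]
    - [0,0,0]
    - [0,0,0]
  delta_rot:
    - [0,0,0]
    - [0,0,0]
    - [0,0,0]
    - [0,0,0]
    - [0,0,0]
  jaw: [1,0.4,0.4,0.4,0.4]
  grip_force: 25

```text
clock: 3.9
eef_pos: [0.569, -0.019, 0.0725]
tcp_rot: [0.577, 0.817, 0.0, -0.0]
force: [-0.5, 0.1, 0.6]
gripper_width: 0.0341
grasp_force: 0.0
```

>>> play_rows:
  slide:
    - [0,0,0]
    - [0,0,0]
    - [0,0,0]
    - [0,0,0]
    - [0,0,0]
  delta_rot:
    - [0,0,0]
    - [0,0,0]
    - [0,0,0]
    - [0,0,0]
    - [0,0,0]
  jaw: [0.4,0.4,0.4,0.4,0.4]

```text
clock: 4.53
eef_pos: [0.5689, -0.019, 0.0724]
tcp_rot: [0.577, 0.817, 0.0, -0.0]
force: [-0.4, 0.4, -0.1]
gripper_width: 0.0341
grasp_force: 0.0
```

```bash
python3 - <<'E'
from h import *
im,p=shot('wrist','w2');s2,_=shot('scene','s2')
o=np.zeros((400,800,3),np.uint8);o[:300,:400]=cv2.resize(im,(400,300));o[:,400:]=cv2.resize(s2[150:270,150:270],(400,400),interpolation=cv2.INTER_CUBIC);cv2.imwrite('pics/v2.png',o)
E
```

```text
(no output)
```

View pics/v2.png

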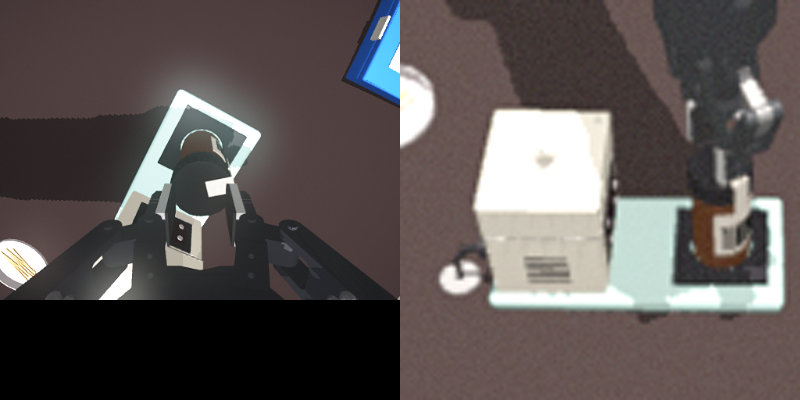

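```bash
python3 - <<'E'
from h import *
im=cv2.imread('pics/w2.png');cv2.imwrite('pics/w2c.png',cv2.resize(im[110:350,130:390],(780,600+0),interpolation=cv2.INTER_CUBIC)[:600])
q=eyes.camera_params('wrist');print(proj(q,[[.569,-.019,.104],[.569,-.019,.012],now()[1]]),[(now()[0][k]) for k in('grasp_force','gripper_width','force')])
E
```

```text
[[258.60351569 243.5333585 ]
 [257.77591164 190.12969053]
 [258.14575182 219.90237603]] [0.0, 0.03412224559980609, array([-0.19304198,  0.46560486, -1.339197  ])]
```

View pics/w2c.png

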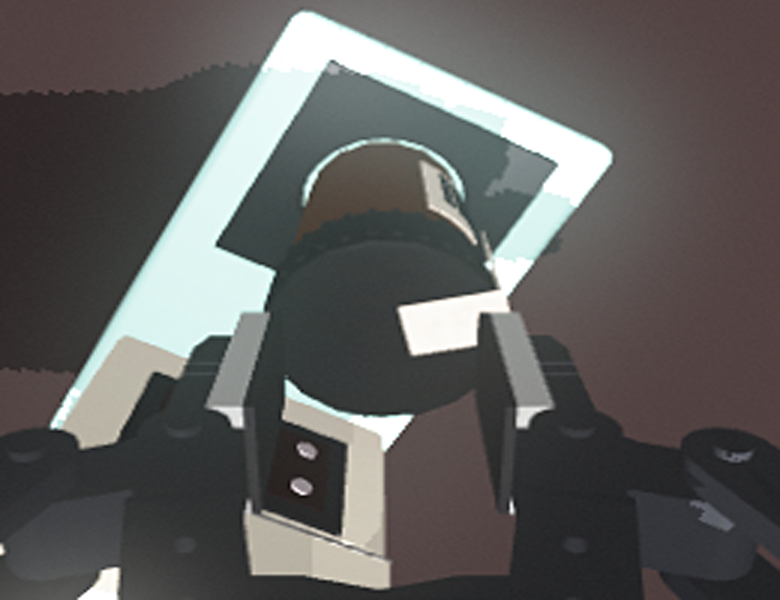

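```bash
python3 - <<'E'
from h import *
q=eyes.camera_params('wrist');s,t,r,y=now()
for dz in(0,-.01,-.02,-.03,-.04):
  u=proj(q,[t+r.apply([x,yy,dz]) for x in(.011,-.011) for yy in(-.017,.017)]);print(dz,np.round((u-[130,110])*[3,2.5]).tolist())
E
```

```text
0 [[305.0, 236.0], [464.0, 235.0], [308.0, 312.0], [461.0, 312.0]]
-0.01 [[301.0, 251.0], [468.0, 250.0], [304.0, 331.0], [465.0, 331.0]]
-0.02 [[297.0, 267.0], [473.0, 267.0], [300.0, 351.0], [469.0, 351.0]]
-0.03 [[292.0, 286.0], [479.0, 286.0], [296.0, 373.0], [474.0, 373.0]]
-0.04 [[287.0, 306.0], [485.0, 306.0], [291.0, 398.0], [480.0, 398.0]]
```

The pads are 34 mm apart and sit above the cap: their tips are at about crop y=315, which puts them roughly 40 mm behind the reported TCP. The cap itself is where I measured it and hasn't been touched. I'll open, go 30 mm lower, which is clear whichever reading is right, and close again.

>>> play_rows:
  slide:
    - [0,0,0]
    - [0,0,0]
    - [0,0,0]
    - [0,0,0.005]
    - [0,0,0.005]
  delta_rot:
    - [0,0,0]
    - [0,0,0]
    - [0,0,0]
    - [0,0,0]
    - [0,0,0]
  jaw: [1,1,1,1,1]

```text
clock: 5.25
eef_pos: [0.5689, -0.019, 0.062]
tcp_rot: [0.577, 0.817, -0.0, -0.0]
force: [-0.2, 1.0, -0.8]
gripper_width: 0.0854
grasp_force: 0.0
```

>>> play_rows:
  slide:
    - [0,0,0.007]
    - [0,0,0.007]
    - [0,0,0.006]
    - [0,0,0]
    - [0,0,0]
  delta_rot:
    - [0,0,0]
    - [0,0,0]
    - [0,0,0]
    - [0,0,0]
    - [0,0,0]
  jaw: [1,1,1,0.4,0.4]

```text
clock: 5.88
eef_pos: [0.569, -0.0189, 0.0426]
tcp_rot: [0.577, 0.817, 0.0, 0.0]
force: [0.0, 0.2, 0.7]
gripper_width: 0.0514
grasp_force: 0.0
```

>>> play_rows:
  slide:
    - [0,0,0]
    - [0,0,0]
    - [0,0,0]
  delta_rot:
    - [0,0,0]
    - [0,0,0]
    - [0,0,0]
  jaw: [0.4,0.4,0.4]

```text
clock: 6.25
eef_pos: [0.5692, -0.019, 0.0428]
tcp_rot: [0.577, 0.817, 0.0, 0.0]
force: [0.0, 1.2, 6.1]
gripper_width: 0.0438
grasp_force: 25.6
```

```bash
python3 - <<'E'
from h import *
s,t,r,y=now();print(t,y,s['joints'][6],s['gripper_width'],s['grasp_force'],s['force'])
im,p=shot('wrist','w3');cv2.imwrite('pics/w3c.png',cv2.resize(im[110:350,130:390],(520,480),interpolation=cv2.INTER_CUBIC))
E
```

```text
[ 0.5691774  -0.01903127  0.04278774] 109.53319041208059 0.024656365625093848 0.04380979098770255 25.632982850074768 [3.72364960e-03 1.15351991e+00 6.10726464e+00]
```

View pics/w3c.png

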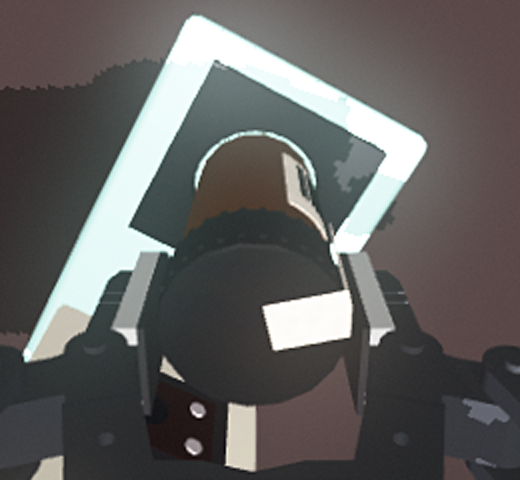

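The jar is now held, with the pads on the cap at 43.8 mm and 25 N. I'll turn it 131° clockwise as seen from above.

>>> play_rows:
  slide:
    - [0,0,0]
    - [0,0,0]
    - [0,0,0]
    - [0,0,0]
    - [0,0,0]
  delta_rot:
    - [0,0,0.15]
    - [0,0,0.15]
    - [0,0,0.15]
    - [0,0,0.15]
    - [0,0,0.15]
  jaw: [0.4,0.4,0.4,0.4,0.4]

```text
clock: 6.92
eef_pos: [0.5689, -0.0192, 0.0428]
tcp_rot: [0.837, 0.547, -0.0, 0.0]
force: [-2.4, 0.1, 6.9]
gripper_width: 0.0442
grasp_force: 25.8
```

```bash
python3 - <<'E'
from h import *
s,t,r,y=now();print(t,y,np.round(s['joints'],2),s['gripper_width'],s['grasp_force'],s['force'],r.as_matrix()[:,2])
E
```

```text
[ 0.56891735 -0.01924756  0.04279681] 66.27221399718925 [ 0.23  0.53 -0.32  1.86  0.23  0.78 -0.62] 0.04421513817864985 25.793287754058838 [-2.38419957  0.05301898  6.92492211] [-6.14718531e-05 -2.95420898e-04 -9.99999954e-01]
```

>>> play_rows:
  slide:
    - [0,0,0]
    - [0,0,0]
    - [0,0,0]
    - [0,0,0]
    - [0,0,0]
  delta_rot:
    - [0,0,0.15]
    - [0,0,0.15]
    - [0,0,0.15]
    - [0,0,0.15]
    - [0,0,0.15]
  jaw: [0.4,0.4,0.4,0.4,0.4]

```text
clock: 7.55
eef_pos: [0.569, -0.0187, 0.0428]
tcp_rot: [0.979, 0.202, 0.0, -0.0]
force: [-2.1, 1.2, 6.4]
gripper_width: 0.0444
grasp_force: 25.8
```

>>> play_rows:
  slide:
    - [0,0,0]
    - [0,0,0]
    - [0,0,0]
    - [0,0,0]
    - [0,0,0]
  delta_rot:
    - [0,0,0.15]
    - [0,0,0.15]
    - [0,0,0.15]
    - [0,0,0.15]
    - [0,0,0.15]
  jaw: [0.4,0.4,0.4,0.4,0.4]

```text
clock: 8.18
eef_pos: [0.5692, -0.0184, 0.0428]
tcp_rot: [0.985, -0.171, 0.0, -0.0]
force: [-1.4, 1.7, 4.5]
gripper_width: 0.0443
grasp_force: 25.6
```

>>> play_rows:
  slide:
    - [0,0,0]
    - [0,0,0]
  delta_rot:
    - [0,0,0.03]
    - [0,0,0]
  jaw: [0.4,0.4]

```text
clock: 8.43
eef_pos: [0.5692, -0.0183, 0.0428]
tcp_rot: [0.983, -0.183, 0.0, -0.0]
force: [-0.8, 2.1, 6.0]
gripper_width: 0.0443
grasp_force: 25.6
```

```bash
python3 - <<'E'
from h import *
s,t,r,y=now();print(t,y,np.round(s['joints'],2),s['gripper_width'],s['grasp_force'],s['force'],r.as_matrix()[:,2])
im,p=shot('wrist','w4')
R0=[.569,-.0192]
# seal in the cap plane: bright pixels whose ray meets z=.104 within 21 mm of the axis
ys,xs=np.mgrid[0:384,0:512];w=onz(p,np.c_[xs.ravel(),ys.ravel()],.104)[:,:2]
g=im.min(2).ravel();k=(np.hypot(*(w-R0).T)<.0205)&(g>150)
q=w[k];print(k.sum(),q.mean(0)-R0)
d=q-R0;print('mean dir',np.degrees(np.arctan2(*d.mean(0)[::-1])));c=np.cov((q-q.mean(0)).T);v=np.linalg.eigh(c)[1][:,1];print('pca',np.degrees(np.arctan2(v[1],v[0])),np.sqrt(np.linalg.eigvalsh(c)*12))
E
```

```text
[ 0.56918323 -0.0183484   0.04279762] -21.092302336217433 [-0.06  0.51  0.04  1.87 -0.03  0.76 -1.93] 0.044268618163214334 25.603405237197876 [-0.81580483  2.10000543  6.01841955] [ 4.94679465e-04  5.02993107e-04 -9.99999751e-01]
0 [nan nan]
mean dir nan
pca nan [nan nan]<stdin>:8: RuntimeWarning: Mean of empty slice.
  ret = um.true_divide(
<stdin>:9: RuntimeWarning: Mean of empty slice.
  avg = a.mean(axis, **keepdims_kw)
<stdin>:9: RuntimeWarning: Degrees of freedom <= 0 for slice
  c *= np.true_divide(1, fact)
  c *= np.true_divide(1, fact)
```

```bash
cat > seal.py <<'E'
from h import *
def seal(im,p,R0,z=.104,verbose=1):
    ys,xs=np.mgrid[0:384,0:512];w=onz(p,np.c_[xs.ravel(),ys.ravel()],z)[:,:2]
    g=im.min(2).ravel();k0=np.hypot(*(w-R0).T)<.0205
    th,_=cv2.threshold(g[k0].reshape(-1,1),0,255,cv2.THRESH_OTSU)
    k=k0&(g>th); q=w[k]; d=q-R0
    print('n',k0.sum(),k.sum(),'otsu',th,'pct',np.percentile(g[k0],[5,50,80,90,99]),'mean px',np.c_[xs.ravel(),ys.ravel()][k].mean(0))
    c=np.cov((q-q.mean(0)).T);v=np.linalg.eigh(c)[1][:,1]
    print('mean off mm',d.mean(0)*1e3,'dir',np.degrees(np.arctan2(*d.mean(0)[::-1])),'pca',np.degrees(np.arctan2(v[1],v[0])),'sizes mm',np.sqrt(np.linalg.eigvalsh(c)*12)*1e3)
E
python3 - <<'E'
from seal import *
im=cv2.imread('pics/w4.png');seal(im,eyes.camera_params('wrist'),np.array([.569,-.0187]))
E
```

```text
n 5273 812 otsu 66.0 pct [ 11.  15.  19. 122. 128.] mean px [281.25615764 270.3817734 ]
mean off mm [ -2.73295584 -11.84068073] dir -102.99687281762493 pca 82.73117354562127 sizes mm [12.29747126 16.25631556]
```

```bash
cat >> seal.py <<'E'
def edges(im,p,R0,a,th,z=.104):
    """direction of the seal's long edges: per radial slice, sub-pixel crossings either side of direction a (deg)"""
    q=np.radians(a)
    for _ in range(3):
        u=np.array([np.cos(q),np.sin(q)]);v=np.array([-u[1],u[0]]);g=im.min(2).astype(np.float32)
        rs=np.arange(.004,.0175,.0005);lat=np.arange(-.0095,.0096,.0001);mids=[];L=[];H=[]
        for r in rs:
            W=np.c_[R0+r*u+lat[:,None]*v,np.full(len(lat),z)];px=proj(p,W).astype(np.float32)
            b=cv2.remap(g,px[:,:1],px[:,1:],cv2.INTER_LINEAR).ravel()>th
            i=np.where(b)[0]; L.append(lat[i[0]]);H.append(lat[i[-1]])
        s=[np.polyfit(rs,x,1)[0] for x in(L,H)];q+=np.arctan(np.median(s)) if 0 else np.arctan(np.mean(s))
    print('edge dir',np.degrees(q),'slopes deg',np.degrees(s),'width mm',1e3*np.mean(np.array(H)-L),'mid offset mm',1e3*np.mean(np.array(H)+L)/2)
E
python3 - <<'E'
from seal import *
im=cv2.imread('pics/w4.png');p=eyes.camera_params('wrist')
edges(im,p,np.array([.569,-.0187]),-99,66)
ap=onz(p,[[0,0]],.107)
E
```

```text
edge dir -99.35123588922923 slopes deg [-0.47354476  0.57389861] width mm 12.321428571428495 mid offset mm -0.8928571428571946
```

The seal's edges run at -99.35°, and squarely facing needs about -99.1°, so that's good. I'll release, rise and check.

>>> play_rows:
  slide:
    - [0,0,0]
    - [0,0,0]
    - [0,0,0]
    - [0,0,-0.015]
    - [0,0,-0.035]
  delta_rot:
    - [0,0,0]
    - [0,0,0]
    - [0,0,0]
    - [0,0,0]
    - [0,0,0]
  jaw: [0.7,1,1,1,1]

```text
clock: 9.1
eef_pos: [0.5682, -0.019, 0.0928]
tcp_rot: [0.983, -0.183, -0.001, 0.0]
force: [0.5, 0.6, -0.1]
gripper_width: 0.0853
grasp_force: 0.0
```

>>> play_rows:
  slide:
    - [0,0,-0.04]
    - [0,0,-0.04]
    - [0,0,-0.04]
    - [0,0,-0.03]
    - [0,0,0]
  delta_rot:
    - [0,0,0]
    - [0,0,0]
    - [0,0,0]
    - [0,0,0]
    - [0,0,0]
  jaw: [0.6,0.6,0.6,0.6,0.6]

```text
clock: 9.72
eef_pos: [0.5699, -0.0191, 0.2458]
tcp_rot: [0.983, -0.183, 0.002, -0.001]
force: [0.9, -0.3, -0.2]
gripper_width: 0.0514
grasp_force: 0.0
```

```bash
python3 - <<'E'
from seal import *
s,t,r,y=now();print(t,y,s['clock'])
im,p=shot('wrist','w5');R0=np.array([.569,-.0187]);seal(im,p,R0);edges(im,p,R0,-99,70)
# ring position near the expected aperture: white-ish housing top with darker disc
u=proj(p,[[.55,-.138,.107]])[0];print('ap expected px',u)
plan((.50,.225,.25),15,8)
E
```

```text
[ 0.56993893 -0.01906802  0.24580559] -21.103287059532295 9.725
n 1062 156 otsu 96.0 pct [ 33.  41.  47. 160. 169.] mean px [266.99358974 165.71153846]
mean off mm [ -2.70351061 -12.43764192] dir -102.26334591026779 pca 85.70249951664074 sizes mm [12.53324673 15.40016652]Traceback (most recent call last):
  File "<stdin>", line 3, in <module>
  File "seal.py", line 19, in edges
    i=np.where(b)[0]; L.append(lat[i[0]]);H.append(lat[i[-1]])
                                   ~^^^
IndexError: index 0 is out of bounds for axis 0 with size 0
```

```bash
sed -i 's/i=np.where(b)\[0\]; L/i=np.where(b)[0]\n            if len(i)==0: continue\n            used.append(r);L/; s/mids=\[\]/used=[]/; s/np.polyfit(rs,x,1)/np.polyfit(used,x,1)/' seal.py; python3 - <<'E'
from seal import *
im=cv2.imread('pics/w5.png');p=eyes.camera_params('wrist');R0=np.array([.569,-.0187])
edges(im,p,R0,-99,100); edges(im,p,R0-np.array([-.16,-.98])*.0+[-.0008,0],-99,100)
# label direction cross-check via cap centre: dark cap disc centroid
ys,xs=np.mgrid[0:384,0:512];w=onz(p,np.c_[xs.ravel(),ys.ravel()],.107)[:,:2]
g=im.min(2)
k=(np.hypot(*(w-[.55,-.138]).T)<.013).reshape(g.shape)
hc=[];v=g[k];print('ap region pct',np.percentile(v,[2,10,30,50,90]))
m=(k&(g<np.percentile(v,90)-30)).astype(np.uint8);yy,xx=np.where(m);print('ap centroid',onz(p,[[xx.mean(),yy.mean()]],.107)[0],len(xx), 'extent mm',np.ptp(w[m.ravel()>0],axis=0)*1e3)
plan((.50,.225,.25),15,8)
E
```

```text
edge dir -98.0656568204012 slopes deg [-0.34377468  0.61703147] width mm 12.219999999999928 mid offset mm -1.4460000000000486
edge dir -102.26897541794006 slopes deg [-4.32901445  4.47396788] width mm 11.911538461538388 mid offset mm 0.321153846153787
ap region pct [ 93.9 116.  194.  216.5 255. ]
ap centroid [ 0.54888768 -0.13674646  0.107     ] 243 extent mm [19.80156415 19.42053416]
[[-0.0191, -0.0253, -0.0008], [-0.0169, -0.0268, -0.0007], [-0.0149, -0.028, -0.0007], [-0.0126, -0.0291, -0.0008], [-0.0102, -0.03, -0.0007]] [[-0.001, -0.002, -0.079], [0.0, -0.0, -0.079], [0.0, -0.0, -0.078], [0.0, -0.0, -0.079], [0.0, -0.0, -0.079]]
[[-0.0079, -0.0307, -0.0008], [-0.0054, -0.0313, -0.0007], [-0.003, -0.0316, -0.0008]] [[0.0, -0.0, -0.079], [0.0, -0.0, -0.078], [0.0, -0.0, -0.079]]
```

```bash
python3 - <<'E'
from h import *
for pos in [(.52,.28,.25),(.5,.29,.27)]:
    q=wrist_at(pos,15);print(np.round(proj(q,[[.544,.301,.155],[.544,.301,.097],[.444,.273,.163],[.494,.287,.093],[.619,.28,.14]])).tolist())
plan((.52,.28,.26),15,10)
E
```

```text
[[240.0, 148.0], [243.0, 138.0], [242.0, 252.0], [244.0, 182.0], [283.0, 73.0]]
[[256.0, 127.0], [256.0, 121.0], [257.0, 228.0], [256.0, 164.0], [297.0, 56.0]]
[[-0.0154, -0.0261, -0.0016], [-0.0136, -0.0271, -0.0016], [-0.012, -0.0278, -0.0016], [-0.0102, -0.0286, -0.0016], [-0.0083, -0.0291, -0.0016]] [[-0.001, -0.002, -0.063], [0.0, -0.0, -0.063], [0.0, -0.0, -0.063], [0.0, -0.0, -0.063], [0.0, -0.0, -0.063]]
[[-0.0065, -0.0296, -0.0016], [-0.0047, -0.0299, -0.0016], [-0.0027, -0.0302, -0.0016], [-0.0008, -0.0303, -0.0016], [0.001, -0.0303, -0.0015]] [[0.0, -0.0, -0.063], [0.0, -0.0, -0.063], [0.0, -0.0, -0.063], [0.0, -0.0, -0.063], [0.0, -0.0, -0.063]]
```

>>> play_rows:
  slide:
    - [-0.0155,-0.026,-0.0015]
    - [-0.0135,-0.027,-0.0015]
    - [-0.012,-0.028,-0.0015]
    - [-0.01,-0.0285,-0.0015]
    - [-0.0085,-0.029,-0.0015]
  delta_rot:
    - [-0.001,-0.002,-0.063]
    - [0,0,-0.063]
    - [0,0,-0.063]
    - [0,0,-0.063]
    - [0,0,-0.063]
  jaw: [0.5,0.5,0.5,0.5,0.5]

```text
clock: 10.4
eef_pos: [0.5439, 0.1326, 0.2501]
tcp_rot: [1.0, -0.024, -0.001, 0.0]
force: [1.1, -0.6, -1.1]
gripper_width: 0.0428
grasp_force: 0.0
```

>>> play_rows:
  slide:
    - [-0.0065,-0.0295,-0.0015]
    - [-0.0045,-0.03,-0.0015]
    - [-0.0025,-0.03,-0.0015]
    - [-0.001,-0.0305,-0.0015]
    - [0.001,-0.0305,-0.0015]
  delta_rot:
    - [0,0,-0.063]
    - [0,0,-0.063]
    - [0,0,-0.063]
    - [0,0,-0.063]
    - [0,0,-0.063]
  jaw: [0.5,0.5,0.5,0.5,0.5]

```text
clock: 11.02
eef_pos: [0.5194, 0.282, 0.2576]
tcp_rot: [0.991, 0.133, -0.001, -0.0]
force: [0.5, -0.1, 0.3]
gripper_width: 0.0428
grasp_force: 0.0
```

>>> play_rows:
  slide:
    - [0,0,0]
  delta_rot:
    - [0,0,0]
  jaw: [0.5]

```text
clock: 11.15
eef_pos: [0.5187, 0.2834, 0.2574]
tcp_rot: [0.991, 0.134, -0.001, -0.0]
force: [1.2, -0.7, 0.3]
gripper_width: 0.0426
grasp_force: 0.0
```

```bash
python3 - <<'E'
from h import *
s,t,r,y=now();print(t,y,r.as_matrix()[:,2],np.round(s['joints'],2),s['clock'])
im,p=shot('wrist','w6');cv2.imwrite('pics/w6c.png',cv2.resize(im[60:300,130:390],(650,600),interpolation=cv2.INTER_CUBIC))
E
```

```text
[0.51874702 0.28336694 0.25743266] 15.348378502480763 [-2.77602144e-03  6.06419093e-04 -9.99995963e-01] [-0.4   0.31 -0.19  1.62  0.06  1.22 -1.91] 11.15
```

View pics/w6c.png

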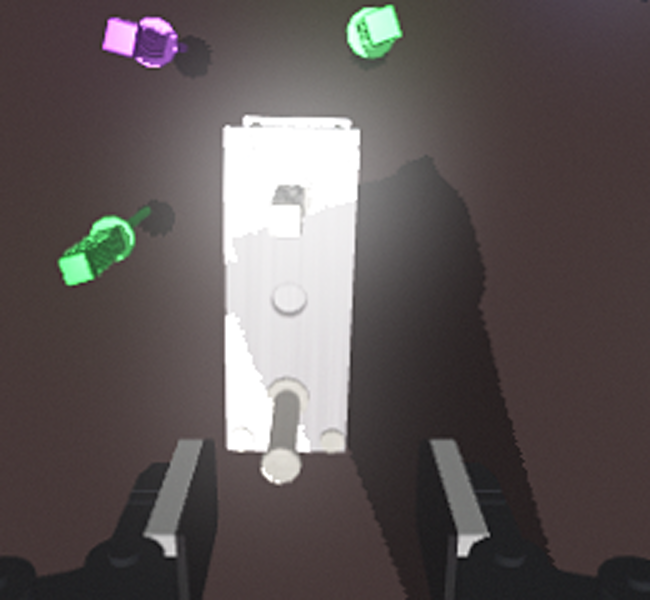

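The wrist picture shows the square-topped grey probe at crop (285,221) and the spatula's round knob at (281,465). The middle hole is at (289,298), the rack's edges run nearly vertically, and the pad tips are at about (203,440) and (432,440).

```bash
python3 - <<'E'
from h import *
p=eyes.camera_params('wrist');s,t,r,y=now()
f=lambda u:np.array(u,float)/2.5+[129.8,59.8]
print('probe top',onz(p,f([[285.5,221]]),.155)[0],'hole',onz(p,f([[289,298]]),.093)[0],'knob',onz(p,f([[281,465]]),.163)[0])
for a,b in[([223,128],[226,450]),([358,128],[346,450])]:
    e=onz(p,f([a,b]),.093);d=e[0]-e[1];print('edge yaw',np.degrees(np.arctan2(d[1],d[0])),np.linalg.norm(d),e[:,:2])
for dz in(0,-.02,-.03,-.035,-.04,-.045,-.05):
  u=proj(p,[t+r.apply([x,yy,dz]) for x in(.011,-.011) for yy in(-.0213,.0213)]);print(dz,np.round((u-[130,60])*2.5).tolist())
im=cv2.imread('pics/w6.png');sq=im[138:160,232:256].min(2);k=sq>235
q=onz(p,f([[271,205],[300,205],[300,237],[271,237]]),.155)[:,:2];print('sq sides',np.linalg.norm(q-np.roll(q,1,0),axis=1))
E
```

```text
probe top [0.54204352 0.2993783  0.155     ] hole [0.49434531 0.28781102 0.093     ] knob [0.44504657 0.27607284 0.163     ]
edge yaw 13.481896548155055 0.16069454437642852 [[0.56336712 0.33616178]
 [0.40710073 0.29869775]]
edge yaw 13.958021335800204 0.1605132609925113 [[0.57902818 0.27799737]
 [0.42325444 0.23927982]]
0 [[231.0, 357.0], [398.0, 357.0], [235.0, 434.0], [395.0, 434.0]]
-0.02 [[222.0, 388.0], [407.0, 388.0], [226.0, 472.0], [403.0, 472.0]]
-0.03 [[217.0, 406.0], [412.0, 406.0], [221.0, 494.0], [408.0, 494.0]]
-0.035 [[214.0, 416.0], [415.0, 416.0], [219.0, 506.0], [411.0, 506.0]]
-0.04 [[211.0, 427.0], [418.0, 427.0], [216.0, 519.0], [413.0, 518.0]]
-0.045 [[208.0, 438.0], [421.0, 438.0], [213.0, 532.0], [416.0, 532.0]]
-0.05 [[204.0, 450.0], [425.0, 450.0], [210.0, 546.0], [419.0, 546.0]]
sq sides [0.0122666  0.01091242 0.01226224 0.01105324]
```

```bash
python3 - <<'E'
from h import *
plan((.5425,.2996,.18),13.7,3)
E
```

```text
[[0.0091, -0.0038, 0.0258], [0.009, -0.0039, 0.0257], [0.0089, -0.0039, 0.0258]] [[-0.001, 0.003, 0.009], [0.0, -0.0, 0.008], [0.0, -0.0, 0.009]]
```

>>> play_rows:
  slide:
    - [0.009,-0.004,0.026]
    - [0.009,-0.004,0.026]
    - [0.009,-0.004,0.026]
    - [0,0,0]
    - [0,0,0]
  delta_rot:
    - [-0.001,0.003,0.009]
    - [0,0,0.009]
    - [0,0,0.009]
    - [0,0,0]
    - [0,0,0]
  jaw: [0.5,0.5,0.5,0.5,0.5]

```text
clock: 11.82
eef_pos: [0.5432, 0.2981, 0.1806]
tcp_rot: [0.993, 0.117, 0.001, 0.0]
force: [0.7, 0.2, -0.2]
gripper_width: 0.0428
grasp_force: 0.0
```

```bash
python3 - <<'E'
from h import *
s,t,r,y=now();print(t,y,r.as_matrix()[:,2])
print(r.inv().apply(np.array([.5425,.2996,.18])-t))
im,p=shot('wrist','w7')
a=p; K=proj(p,[[.5425,.2996,.155]])[0];print(K)
g=im.min(2); x0,y0=int(K[0]),int(K[1]); k=g[y0-25:y0+25,x0-25:x0+25]
print(np.percentile(k,[5,25,50,75,95]))
cv2.imwrite('pics/w7c.png',cv2.resize(im[y0-60:y0+60,x0-70:x0+70],None,fx=4,fy=4))
plan((.5425,.2996,.13),13.7,2)
E
```

```text
[0.54321969 0.2981416  0.18056808] 13.44250784921379 [ 1.69524756e-03 -1.75824756e-04 -9.99998548e-01]
[-0.00036185 -0.00158607  0.0005666 ]
[253.60482046 204.74327976]
[141. 225. 228. 231. 234.]
[[-0.0003, -0.0007, 0.0254], [-0.0002, -0.0008, 0.0255]] [[0.0, -0.002, -0.002], [0.0, -0.0, -0.002]]
```

>>> play_rows:
  slide:
    - [0,-0.0015,0.03]
    - [0,0,0.03]
    - [0,0,0.02]
    - [0,0,0.01]
    - [0,0,0]
  delta_rot:
    - [0,-0.002,-0.004]
    - [0,0,0]
    - [0,0,0]
    - [0,0,0]
    - [0,0,0]
  jaw: [0.5,0.5,0.5,0.5,0.5]

```text
clock: 12.5
eef_pos: [0.5426, 0.2998, 0.0897]
tcp_rot: [0.993, 0.119, -0.001, 0.0]
force: [-0.3, 0.1, 0.4]
gripper_width: 0.043
grasp_force: 0.0
```

```bash
python3 - <<'E'
from h import *
s,t,r,y=now();print(t,y,r.as_matrix()[:,2],s['force'])
print('err tool',r.inv().apply(np.array([.5425,.2996,.08])-t))
im,p=shot('wrist','w8')
# edges of the handle top square, rows/cols profile around expected place
K=proj(p,[[.5425,.2996,.155],[.5425,.2996,.097]]);print(K)
x0,y0=K[0].astype(int);g=im.min(2)
print('row profile',x0-30,g[y0-6:y0+6,x0-30:x0+31].mean(0).astype(int).tolist())
print('col profile',y0-40,g[y0-40:y0+41,x0-5:x0+6].mean(1).astype(int).tolist())
E
```

```text
[0.54260568 0.29977682 0.08969729] 13.68231702351086 [-1.06595374e-03 -9.13397587e-04 -9.99999015e-01] [-0.30398151  0.08070871  0.43456815]
err tool [-0.00013237  0.00014064  0.00969756]
[[256.1135891  278.56703677]
 [255.9871472  223.53069379]]
row profile 226 [236, 237, 237, 238, 238, 236, 237, 238, 239, 241, 239, 210, 218, 229, 234, 232, 232, 232, 232, 232, 232, 232, 232, 233, 233, 233, 233, 233, 233, 233, 232, 232, 232, 232, 232, 231, 226, 212, 218, 239, 238, 238, 237, 237, 238, 238, 237, 237, 237, 237, 236, 236, 236, 237, 237, 237, 238, 238, 237, 237, 237]
col profile 238 [139, 164, 168, 143, 115, 152, 166, 168, 128, 115, 156, 166, 166, 138, 104, 155, 164, 164, 167, 106, 122, 161, 163, 163, 162, 163, 163, 161, 162, 161, 157, 186, 218, 228, 234, 234, 233, 233, 233, 233, 232, 232, 232, 231, 231, 231, 231, 231, 231, 231, 231, 232, 230, 198, 166, 170, 179, 189, 217, 229, 234, 237, 237, 237, 237, 237, 237, 237, 237, 237, 237, 237, 237, 237, 237, 237, 237, 237, 237, 237, 237]
```

```bash
python3 - <<'E'
from h import *
s,t,r,y=now();p=eyes.camera_params('wrist')
w=onz(p,[[250.3,280]],.155)[0];print(w,r.inv().apply(w-t))
# expected by tcp: where does the camera put the two pad inner faces?
g=cv2.imread('pics/w8.png').min(2)
for row in(300,320,340): print(row,g[row,150:362:2].tolist())
E
```

```text
[0.54098008 0.30203719 0.155     ] [-0.00137168 -0.00244606 -0.06476695]
300 [42, 44, 45, 45, 45, 47, 47, 46, 47, 50, 50, 51, 53, 53, 54, 57, 60, 60, 61, 66, 65, 68, 68, 72, 73, 72, 87, 93, 79, 78, 142, 240, 236, 238, 239, 239, 240, 236, 237, 238, 238, 238, 240, 240, 241, 240, 237, 239, 238, 239, 238, 238, 238, 238, 237, 235, 237, 237, 237, 237, 239, 237, 236, 235, 235, 237, 238, 236, 236, 238, 236, 235, 246, 58, 66, 65, 61, 57, 56, 78, 76, 54, 54, 56, 52, 51, 50, 49, 48, 48, 45, 46, 44, 45, 43, 44, 43, 42, 43, 39, 40, 39, 42, 41, 40, 39]
320 [58, 57, 58, 60, 61, 60, 52, 47, 48, 50, 53, 54, 54, 57, 58, 60, 61, 63, 64, 69, 71, 73, 75, 76, 79, 79, 82, 101, 104, 106, 104, 255, 255, 255, 255, 255, 255, 255, 255, 255, 255, 255, 255, 247, 241, 242, 238, 239, 239, 239, 238, 238, 238, 237, 236, 235, 238, 235, 236, 236, 237, 237, 234, 234, 235, 236, 237, 235, 237, 236, 232, 235, 82, 65, 64, 63, 60, 60, 59, 57, 54, 54, 53, 51, 48, 49, 49, 46, 47, 44, 45, 42, 44, 43, 41, 41, 41, 41, 39, 41, 42, 56, 55, 55, 57, 57]
340 [46, 56, 69, 69, 69, 69, 67, 47, 47, 48, 49, 51, 53, 54, 54, 56, 60, 63, 63, 66, 68, 70, 73, 73, 77, 79, 80, 84, 82, 89, 92, 87, 152, 149, 153, 159, 162, 163, 161, 162, 175, 255, 255, 255, 255, 245, 255, 255, 255, 229, 232, 236, 235, 233, 230, 229, 230, 230, 189, 238, 238, 237, 236, 240, 244, 185, 110, 99, 97, 91, 88, 91, 64, 61, 58, 56, 55, 54, 55, 49, 51, 47, 48, 48, 46, 44, 45, 44, 44, 45, 42, 42, 41, 39, 41, 41, 41, 39, 40, 40, 41, 39, 39, 41, 39, 39]
```

>>> play_rows:
  slide:
    - [-0.0005,-0.0015,0.005]
    - [0,0,0.004]
    - [0,0,0]
    - [0,0,0]
    - [0,0,0]
  delta_rot:
    - [0.001,0.001,0]
    - [0,0,0]
    - [0,0,0]
    - [0,0,0]
    - [0,0,0]
  jaw: [0.5,0.5,0.3,0.1,0.1]
  grip_force: 30

```text
clock: 13.18
eef_pos: [0.5417, 0.3011, 0.0806]
tcp_rot: [0.993, 0.119, -0.0, -0.0]
force: [0.2, -0.5, 0.4]
gripper_width: 0.0115
grasp_force: 32.8
```

>>> play_rows:
  slide:
    - [0,0,0]
    - [0,0,0]
    - [0,0,0]
    - [0,0,0]
  delta_rot:
    - [0,0,0]
    - [0,0,0]
    - [0,0,0]
    - [0,0,0]
  jaw: [0,0,0,0]

```text
clock: 13.68
eef_pos: [0.5417, 0.3011, 0.0805]
tcp_rot: [0.993, 0.119, -0.0, -0.0]
force: [-0.0, 0.3, -0.5]
gripper_width: 0.0115
grasp_force: 32.8
```

>>> play_rows:
  slide:
    - [0,0,0]
    - [0,0,0]
    - [0,0,-0.01]
    - [0,0,-0.02]
    - [0,0,-0.02]
  delta_rot:
    - [0,0,0]
    - [0,0,0]
    - [0,0,0]
    - [0,0,0]
    - [0,0,0]
  jaw: [0,0,0,0,0]
  grip_force: 60

```text
clock: 14.3
eef_pos: [0.542, 0.3013, 0.1326]
tcp_rot: [0.993, 0.119, 0.0, -0.0]
force: [-0.5, -0.7, 0.3]
gripper_width: 0.0109
grasp_force: 59.8
```

>>> play_rows:
  slide:
    - [0,0,-0.02]
    - [0,0,-0.02]
    - [0,0,-0.02]
    - [0,0,-0.01]
    - [0,0,0]
  delta_rot:
    - [0,0,0]
    - [0,0,0]
    - [0,0,0]
    - [0,0,0]
    - [0,0,0]
  jaw: [0,0,0,0,0]

```text
clock: 14.92
eef_pos: [0.542, 0.3012, 0.2015]
tcp_rot: [0.993, 0.119, 0.001, -0.0]
force: [0.3, -0.2, -1.0]
gripper_width: 0.0112
grasp_force: 59.8
```

```bash
python3 - <<'E'
from h import *
s,t,r,y=now();print(t,y,r.as_matrix()[:,2],np.round(s['joints'],2),s['force'],s['grasp_force'],s['gripper_width'])
plan((.545,.08,.24),13.7,6); plan((.552,-.1,.24),13.7,4,(.545,.08,.24,13.7))
E
```

```text
[0.54198017 0.30120515 0.20154594] 13.682282963916991 [ 0.00100002  0.00104769 -0.99999895] [-0.42  0.41 -0.18  1.62  0.08  1.12 -1.95] [ 0.25233008 -0.18598666 -1.00975008] 59.797452092170715 0.01119475617250596
[[-0.0082, 0.0359, -0.0064], [-0.0083, 0.036, -0.0065], [-0.0082, 0.0359, -0.0064], [-0.0082, 0.036, -0.0064], [-0.0082, 0.0359, -0.0064]] [[-0.001, -0.001, -0.0], [0.0, -0.0, -0.0], [0.0, -0.0, -0.0], [0.0, -0.0, -0.0], [0.0, -0.0, -0.0]]
[[-0.0083, 0.0359, -0.0064]] [[0.0, -0.0, -0.0]]
[[-0.009, 0.0441, 0.0], [-0.0089, 0.0442, 0.0], [-0.009, 0.0441, 0.0], [-0.0089, 0.0441, 0.0]] [[0.0, 0.0, 0.0], [0.0, 0.0, 0.0], [0.0, 0.0, 0.0], [0.0, 0.0, 0.0]]
```

>>> play_rows:
  slide:
    - [-0.0082,0.036,-0.0064]
    - [-0.0082,0.036,-0.0064]
    - [-0.0082,0.036,-0.0064]
    - [-0.0082,0.036,-0.0064]
    - [-0.0082,0.036,-0.0064]
  delta_rot:
    - [-0.001,-0.001,0]
    - [0,0,0]
    - [0,0,0]
    - [0,0,0]
    - [0,0,0]
  jaw: [0,0,0,0,0]

```text
clock: 15.55
eef_pos: [0.5441, 0.1152, 0.2322]
tcp_rot: [0.993, 0.119, -0.001, 0.0]
force: [0.8, -0.3, -0.2]
gripper_width: 0.0111
grasp_force: 59.8
```

>>> play_rows:
  slide:
    - [-0.0082,0.036,-0.0064]
    - [-0.009,0.044,0]
    - [-0.009,0.044,0]
    - [-0.009,0.044,0]
    - [-0.009,0.044,0]
  delta_rot:
    - [0,0,0]
    - [0,0,0]
    - [0,0,0]
    - [0,0,0]
    - [0,0,0]
  jaw: [0,0,0,0,0]

```text
clock: 16.18
eef_pos: [0.5513, -0.1014, 0.2386]
tcp_rot: [0.993, 0.119, -0.001, 0.0]
force: [0.9, 0.4, -0.7]
gripper_width: 0.0114
grasp_force: 59.8
```

>>> play_rows:
  slide:
    - [0,0,0]
    - [0,0,0]
  delta_rot:
    - [0,0,0]
    - [0,0,0]
  jaw: [0,0]

```text
clock: 16.42
eef_pos: [0.5515, -0.0994, 0.2387]
tcp_rot: [0.993, 0.119, -0.001, 0.0]
force: [0.9, 0.2, 0.2]
gripper_width: 0.0109
grasp_force: 59.9
```

```bash
python3 - <<'E'
from seal import *
s,t,r,y=now();print(t,y,r.as_matrix()[:,2],s['clock'],s['force'])
R0=np.array([.569,-.0187])
im,p=shot('wrist','w9')
T=t+r.apply([0,0,.065])
print('tip exp',T,'px',proj(p,[T,T+[0,0,.04],[.55,-.1376,.107],[.569,-.0187,.104]]))
np.savez('w9.npz',xyz=p['xyz'],att=p['attitude'])
seal(im,p,R0)
sc,q=shot('scene','s9');print('scene px tip',proj(q,[T,[.55,-.1376,.107]]))
tp,q=shot('top','t9')
print(np.round(r.inv().apply(np.array([.55,-.1376,.19])-t),4))
E
```

```text
[ 0.55145644 -0.09938525  0.23866514] 13.697567315267795 [-1.95212822e-03 -5.01260691e-04 -9.99997969e-01] 16.425 [0.86342757 0.22778127 0.21077251]
tip exp [ 0.55132955 -0.09941783  0.17366527] px [[255.80712748 187.40983333]
 [255.79463937 204.61190935]
 [289.94875152 177.08348917]
 [184.71320991 133.54493138]]
n 1203 187 otsu 189.0 pct [101. 129. 160. 255. 255.] mean px [195.56149733 138.2513369 ]
mean off mm [ -2.24455695 -11.98896806] dir -100.60407500703124 pca 75.6550292171459 sizes mm [13.01560795 17.7231848 ]
scene px tip [[207.07605155 175.47831024]
 [192.92326095 197.86387334]]
[-0.0104  0.0368  0.0487]
```

>>> play_rows:
  slide:
    - [-0.005,0.0185,0.01]
    - [-0.0055,0.0185,0.02]
    - [0,0,0.019]
    - [0,0,0.009]
    - [0,0,0]
  delta_rot:
    - [0,0.002,0]
    - [0,0,0]
    - [0,0,0]
    - [0,0,0]
    - [0,0,0]
  jaw: [0,0,0,0,0]

```text
clock: 17.2
eef_pos: [0.5502, -0.1377, 0.181]
tcp_rot: [0.993, 0.12, 0.0, 0.0]
force: [0.2, -1.3, 0.2]
gripper_width: 0.0116
grasp_force: 59.9
```

>>> play_rows:
  slide:
    - [0,0,0]
    - [0,0,0]
  delta_rot:
    - [0,0,0]
    - [0,0,0]
  jaw: [0,0]

```text
clock: 17.45
eef_pos: [0.5506, -0.1383, 0.1819]
tcp_rot: [0.993, 0.119, 0.001, 0.0]
force: [0.6, 0.2, 0.1]
gripper_width: 0.0112
grasp_force: 59.9
```

```bash
python3 - <<'E'
from h import *
s,t,r,y=now();print(t,y,r.as_matrix()[:,2],s['clock'],s['force'])
T=t+r.apply([0,0,.065]);print('tip exp',T)
im,p=shot('wrist','w10');sc,q=shot('scene','s10')
for n,c in(('w',p),('s',q)): print(n,proj(c,[T,T+[0,0,.05],[.5497,-.1375,.107]]).round(1).tolist())
a=proj(p,[T])[0].astype(int);b=proj(q,[T])[0].astype(int);print(a,b)
A=cv2.resize(im[a[1]-45:a[1]+55,a[0]-40:a[0]+40],(400,500),interpolation=cv2.INTER_CUBIC)
B=cv2.resize(sc[b[1]-30:b[1]+20,b[0]-20:b[0]+20],(400,500),interpolation=cv2.INTER_CUBIC)
cv2.imwrite('pics/v10.png',np.hstack([A,B]))
E
```

```text
[ 0.55060764 -0.13832225  0.18185695] 13.695669521832581 [ 1.80946062e-03 -5.56398669e-04 -9.99998208e-01] 17.45 [0.64387233 0.23749935 0.0586722 ]
tip exp [ 0.55072525 -0.13835842  0.11685706]
w [[255.8, 187.4], [255.9, 209.6], [254.6, 184.8]]
s [[192.1, 195.2], [189.3, 179.3], [193.0, 197.8]]
[255 187] [192 195]
```

View pics/v10.png

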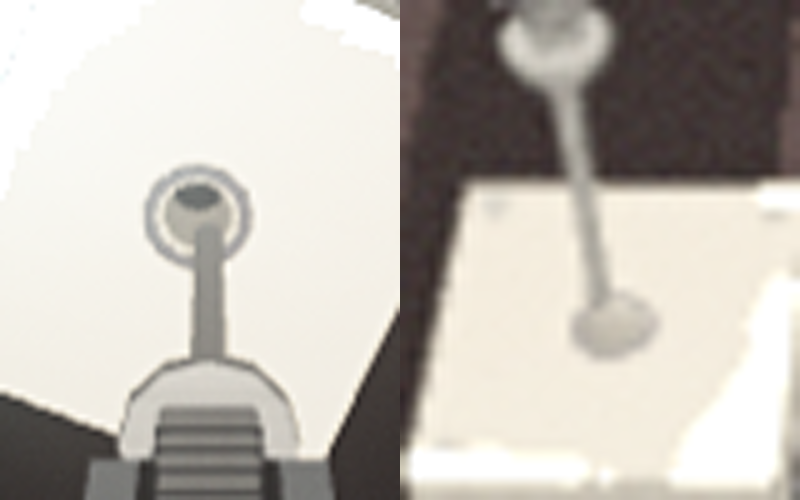

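In the wrist half, the tip's end is at crop (209,228) and the ring's centre at (199,215). In the scene half, the tip is at (200,306) and the hole at (214,325). The tip hovers about 10 mm above the mouth.

```bash
python3 - <<'E'
from h import *
p=eyes.camera_params('wrist');q=eyes.camera_params('scene');s,t,r,y=now()
W=lambda a:np.array([[215+a[0]/5,142+a[1]/5]])-.4; S=lambda a:np.array([[172+a[0]/10,165+a[1]/10]])-.45
for n,c,f,h,tip in(('w',p,W,(199,215),(209,227)),('s',q,S,(214,325),(200,306))):
    H=onz(c,f(h),.107)[0]; 
    for z in(.115,.117,.119):
        T=onz(c,f(tip),z)[0]; print(n,'hole',H[:2].round(4),'tip',T[:2].round(4),'move tool',r.inv().apply((H-T)*[1,1,0]).round(4))
E
```

```text
w hole [ 0.5497 -0.1373] tip [ 0.5505 -0.139 ] move tool [-0.0004 -0.0018 -0.    ]
w hole [ 0.5497 -0.1373] tip [ 0.5511 -0.1388] move tool [-0.001  -0.0017 -0.    ]
w hole [ 0.5497 -0.1373] tip [ 0.5518 -0.1386] move tool [-0.0017 -0.0017 -0.    ]
s hole [ 0.5474 -0.1375] tip [ 0.5487 -0.1397] move tool [-0.0007 -0.0025 -0.    ]
s hole [ 0.5474 -0.1375] tip [ 0.5506 -0.1395] move tool [-0.0026 -0.0028 -0.    ]
s hole [ 0.5474 -0.1375] tip [ 0.5526 -0.1394] move tool [-0.0045 -0.0031 -0.    ]
```

>>> play_rows:
  slide:
    - [-0.0015,-0.002,0]
    - [0,0,0.006]
    - [0,0,0.006]
    - [0,0,0]
    - [0,0,0]
  delta_rot:
    - [0,-0.001,0]
    - [0,0,0]
    - [0,0,0]
    - [0,0,0]
    - [0,0,0]
  jaw: [0,0,0,0,0]

```text
clock: 18.18
eef_pos: [0.5484, -0.1369, 0.1692]
tcp_rot: [0.993, 0.119, -0.0, 0.0]
force: [0.5, 0.7, -1.3]
gripper_width: 0.0112
grasp_force: 59.9
```

```bash
python3 - <<'E'
from h import *
s,t,r,y=now();print(t,y,r.as_matrix()[:,2],s['force'],s['gripper_width'])
E
```

```text
[ 0.54836331 -0.13686704  0.169206  ] 13.678816438635458 [-1.60500373e-04 -6.22299397e-04 -9.99999793e-01] [ 0.54171387  0.68790931 -1.3070106 ] 0.011174339217078132
```

>>> play_rows:
  slide:
    - [0,0,0.004]
    - [0,0,0.004]
    - [0,0,0.004]
    - [0,0,0]
    - [0,0,0]
  delta_rot:
    - [0,0,0]
    - [0,0,0]
    - [0,0,0]
    - [0,0,0]
    - [0,0,0]
  jaw: [0,0,0,0,0]

```text
clock: 18.8
eef_pos: [0.5484, -0.1369, 0.1573]
tcp_rot: [0.993, 0.119, -0.0, 0.0]
force: [-0.0, -0.6, -0.6]
gripper_width: 0.0111
grasp_force: 59.9
```

```bash
python3 - <<'E'
from h import *
s,t,r,y=now();print(t,s['force'],s['ft_torque'])
im,p=shot('wrist','w11');g=im.min(2)
K=proj(p,[[.5497,-.1373,.107]])[0];x0,y0=K.astype(int);print(K)
for dy in range(-16,14,2): print(dy,g[y0+dy,x0-16:x0+17].tolist())
E
```

```text
[ 0.54838603 -0.13687638  0.15729586] [-0.00437772 -0.61566282 -0.63399479] [ 0.0501915  -0.00182905  0.02534648]
[256.67188497 191.69322246]
-16 [241, 241, 241, 240, 240, 240, 240, 240, 240, 239, 239, 239, 239, 239, 238, 238, 238, 238, 237, 238, 238, 238, 238, 238, 237, 237, 237, 237, 237, 237, 237, 236, 236]
-14 [241, 241, 240, 240, 240, 240, 239, 240, 239, 239, 239, 239, 238, 239, 238, 238, 238, 237, 238, 238, 238, 238, 237, 237, 237, 236, 236, 236, 236, 236, 236, 236, 236]
-12 [240, 240, 240, 240, 240, 240, 239, 239, 239, 239, 238, 238, 238, 239, 240, 239, 240, 239, 239, 239, 238, 237, 238, 237, 237, 237, 236, 236, 236, 236, 236, 236, 236]
-10 [240, 239, 239, 239, 239, 239, 239, 239, 240, 242, 239, 223, 207, 206, 182, 189, 179, 187, 184, 185, 202, 228, 235, 239, 238, 236, 236, 236, 235, 236, 235, 236, 236]
-8 [239, 239, 239, 239, 239, 239, 240, 237, 216, 179, 177, 175, 175, 174, 178, 188, 190, 181, 181, 180, 171, 171, 167, 168, 195, 228, 238, 236, 235, 234, 235, 235, 235]
-6 [238, 238, 238, 238, 239, 238, 227, 193, 173, 176, 177, 196, 210, 175, 169, 142, 125, 129, 152, 171, 177, 
[... 874 characters left out ...]
, 192, 237, 233, 233, 232]
6 [234, 234, 235, 234, 234, 219, 183, 162, 168, 187, 208, 205, 179, 156, 139, 143, 145, 143, 142, 147, 177, 196, 204, 201, 177, 158, 160, 190, 234, 233, 233, 232, 232]
8 [233, 233, 234, 234, 234, 235, 231, 180, 163, 160, 165, 194, 192, 177, 137, 139, 142, 140, 138, 157, 208, 199, 155, 154, 158, 162, 198, 232, 234, 232, 233, 232, 232]
10 [234, 233, 233, 233, 233, 234, 234, 234, 219, 191, 168, 160, 158, 146, 139, 139, 140, 142, 137, 140, 154, 157, 160, 171, 194, 228, 233, 233, 232, 232, 231, 232, 232]
12 [233, 233, 233, 233, 232, 232, 232, 232, 233, 233, 234, 229, 208, 160, 135, 138, 140, 138, 137, 151, 196, 214, 227, 234, 232, 232, 231, 231, 231, 231, 231, 231, 230]
```

>>> play_rows:
  slide:
    - [0,0,0.003]
    - [0,0,0.002]
    - [0,0,0.001]
    - [0,0,0]
    - [0,0,0]
  delta_rot:
    - [0,0,0]
    - [0,0,0]
    - [0,0,0]
    - [0,0,0]
    - [0,0,0]
  jaw: [0,0,0,0,0]

```text
clock: 19.48
eef_pos: [0.5484, -0.1369, 0.1513]
tcp_rot: [0.993, 0.119, -0.0, 0.0]
force: [-1.2, -0.1, 1.8]
gripper_width: 0.0113
grasp_force: 60.2
```

>>> play_rows:
  slide:
    - [0,0,0.001]
    - [0,0,0]
    - [0,0,0]
  delta_rot:
    - [0,0,0]
    - [0,0,0]
    - [0,0,0]
  jaw: [0,0,0]

```text
clock: 19.85
eef_pos: [0.5484, -0.1369, 0.1503]
tcp_rot: [0.993, 0.119, -0.0, 0.0]
force: [-0.5, 0.3, 2.4]
gripper_width: 0.011
grasp_force: 60.3
```

>>> play_rows:
  slide:
    - [0,0,0.001]
    - [0,0,0]
    - [0,0,0]
  delta_rot:
    - [0,0,0]
    - [0,0,0]
    - [0,0,0]
  jaw: [0,0,0]

```text
clock: 20.23
eef_pos: [0.5483, -0.1369, 0.1492]
tcp_rot: [0.993, 0.119, -0.0, 0.0]
force: [-0.4, -0.6, 3.3]
gripper_width: 0.011
grasp_force: 60.4
```

>>> play_rows:
  slide:
    - [0,0,0.001]
    - [0,0,0]
    - [0,0,0]
  delta_rot:
    - [0,0,0]
    - [0,0,0]
    - [0,0,0]
  jaw: [0,0,0]

```text
clock: 20.6
eef_pos: [0.5484, -0.1369, 0.1482]
tcp_rot: [0.993, 0.119, -0.0, 0.0]
force: [-0.3, 0.2, 2.5]
gripper_width: 0.0107
grasp_force: 60.4
```

>>> play_rows:
  slide:
    - [0,0,0.001]
    - [0,0,0]
    - [0,0,0]
  delta_rot:
    - [0,0,0]
    - [0,0,0]
    - [0,0,0]
  jaw: [0,0,0]

```text
clock: 20.98
eef_pos: [0.5484, -0.1369, 0.1472]
tcp_rot: [0.993, 0.119, -0.0, 0.0]
force: [-0.0, 0.8, 3.6]
gripper_width: 0.0111
grasp_force: 60.5
```

>>> play_rows:
  slide:
    - [0,0,0.0005]
    - [0,0,0]
    - [0,0,0]
  delta_rot:
    - [0,0,0]
    - [0,0,0]
    - [0,0,0]
  jaw: [0,0,0]

```text
clock: 21.35
eef_pos: [0.5484, -0.1368, 0.1468]
tcp_rot: [0.993, 0.119, -0.0, 0.0]
force: [-0.3, 0.4, 3.7]
gripper_width: 0.0113
grasp_force: 60.5
```

>>> play_rows:
  slide:
    - [0,0,0.0005]
    - [0,0,0]
    - [0,0,0]
  delta_rot:
    - [0,0,0]
    - [0,0,0]
    - [0,0,0]
  jaw: [0,0,0]

```text
clock: 21.72
eef_pos: [0.5484, -0.1369, 0.1463]
tcp_rot: [0.993, 0.119, -0.0, 0.0]
force: [-0.1, 0.4, 4.3]
gripper_width: 0.0112
grasp_force: 60.7
```

>>> play_rows:
  slide:
    - [0,0,0.0005]
    - [0,0,0]
    - [0,0,0]
  delta_rot:
    - [0,0,0]
    - [0,0,0]
    - [0,0,0]
  jaw: [0,0,0]

```text
clock: 22.1
eef_pos: [0.5485, -0.1369, 0.146]
tcp_rot: [0.993, 0.119, 0.0, 0.0]
force: [-0.9, 0.6, 7.8]
gripper_width: 0.0112
grasp_force: 61.3
```

>>> play_rows:
  slide:
    - [0,0,0]
    - [0,0,0]
    - [0,0,0]
    - [0,0,0]
  delta_rot:
    - [0,0,0]
    - [0,0,0]
    - [0,0,0]
    - [0,0,0]
  jaw: [0,0,0,0]

```text
clock: 22.6
eef_pos: [0.5485, -0.1369, 0.146]
tcp_rot: [0.993, 0.119, 0.0, 0.0]
force: [-1.1, 0.5, 8.8]
gripper_width: 0.0107
grasp_force: 61.3
```

```bash
python3 - <<'E'
from seal import *
s,t,r,y=now();print(t,s['force'],s['grasp_force'],s['clock'])
R0=np.array([.569,-.0187])
for n in('wrist','scene'):
    im,p=shot(n,n+'12');print(n);seal(im,p,R0)
    try: edges(im,p,R0,-99,200 if n=='wrist' else 150)
    except Exception as e: print(e)
E
```

```text
[ 0.5485339  -0.1368805   0.14601433] [-1.07680756  0.49500009  8.81409923] 61.267569065093994 22.6
wrist
n 2251 351 otsu 165.0 pct [ 61.  81. 106. 255. 255.] mean px [123.91452991 143.28490028]
mean off mm [ -2.59079061 -11.8366261 ] dir -102.34614869795986 pca 81.99597324706676 sizes mm [12.83380355 15.97339442]
edge dir -98.83559860762475 slopes deg [ 0.21687047 -0.46172423] width mm 12.433333333333259 mid offset mm -0.8722222222222742
scene
n 187 41 otsu 152.0 pct [ 68.3  77.  172.  255.  255. ] mean px [240.41463415 198.75609756]
mean off mm [ -3.59836431 -11.48969842] dir -107.38960594418951 pca 147.55617423715032 sizes mm [16.57278729 17.36685624]
edge dir -92.15761778498512 slopes deg [-0.2540207   4.80130479] width mm 15.499999999999904 mid offset mm -1.7392857142857612
```

The seal's edges run at -98.8°, so the label is square to the window. The button is against its stop with a steady 8–9 N, so I'm handing in.

```bash
python3 -c "
from workcell import job_done
print(job_done())"
```

```text
the job is handed in; nothing more can be done
None
```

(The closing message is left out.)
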